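# Shake the last nuts out of the washing basket

## Robot

A 6-joint arm with a two-finger parallel gripper is mounted at the origin on the work surface. World frame = base frame: x ahead of the robot, y to its left, z up, the work surface at z = 0. Lengths are in m, angles in rad, forces in N, time in s.
With the tool pointing down it reaches from about 0.375 to 0.925 m from the base axis. Payload 5.7 kg.
Tool frame: the origin (TCP) lies midway between the tips of the shut fingers; the grasp point (between the pads) lies 19 mm behind it (env.hold_point_z is the distance from the TCP to the grasp point, in m); z points along the fingers, y is the direction in which the jaws open and shut (so a half turn about z gives the same grasp; the last joint's range is limited). The gripper opens to 85 mm and grips with 20 to 120 N. Pads are 22 mm wide; open, the fingers measure 114 mm over their backs; the gripper's body (76 mm by 85 mm) begins 54 mm behind the grasp point. The pads swing forward as they close: fully open they stand 13 mm farther back than shut.
Start: joints at [1.183, 0.359, 1.51, -0, 1.272, -0.115], TCP at [0.162, 0.578, 0.231] pointing down, gripper open.
Joint ranges: [-2.97, 2.97], [-1.01, 2.36], [0.21, 2.38], [-0.96, 4.11], [0.2, 2.71], [-2.98, 2.98]. Speed limits (rad/s): [2.39, 2.39, 3.14, 3.14, 3.14, 3.14].

## Interface

Orientations are given as a 3x3 rotation matrix whose columns are the frame's x, y, z axes.
In Python, from rig import sense, optics, order, env gives the robot as it stands.
- The arm moves only by the tool step_arm, never from a script. Its argument "rows" is a list of rows, each a list of 5 numbers: the finger opening in m, from 0 to 0.0854, then the shift along the world's x, y, z in m, then the turn about the world's z in degrees. A call has exactly 10 rows; each row shifts and turns the commanded pose from where the row before left it; what a row does not reach is not made up. A row lasts 1/10 s, in which the tool goes at most 50 mm and 8.59 degrees, less where a joint would pass 70% of its speed; a pose out of reach is approached as far as the arm can. A call with a gripper value outside its range is refused whole. The fingers move at their own pace and stop on an object; "squeeze" is the grip in N (left out, the last holds). Time passes only in rows, so rows that do not move let the fingers close, or fill a call up. It gives the time, the measured TCP pose, the force and the opening at its end, in the units of the state.
- sense(): the state, without advancing time (a new reading comes with each control period).
- optics.snapshot(name): name is "scene" or "top" or "wrist"; returns a dict with "color" (384x512x3 uint8, blue, green, red), "depth" (384x512 float32, m along the optical axis (not along the pixel's ray), 0 where there is no reading), "K" (3x3 intrinsics, pixels), "world_from_camera" (4x4, takes a point from camera to world coordinates); the wrist camera has in their place "T_tool_cam" (4x4, takes a point from camera to tool coordinates, whose origin is the TCP and whose axes are the flange's). Camera axes: x right, y down, z forward; pixel columns grow to the right and rows downward; lengths in m; the calibration is good to about 2 mm. A picture is of the moment at which its call begins: read the wrist's pose just before it.
- order.close_job(): hands the job in, once; it reports no verdict.
The state is a dict: "t": time; "joint_pos": joint angles; "joint_velocities": joint speeds; "joint_torque": joint torques, N m; "position": TCP position; "ee_rot": TCP orientation; "ft_force": force on the tool from outside, world axes, zero at the start; "moment": the same for the moment, N m; "gripper_width": finger opening in m.
Only numpy, scipy, OpenCV 4.12 (cv2) and the standard library are available. Lean on these libraries where they do the work, as an engineer would, in place of code of your own. Each camera call takes 0.05 s, during which the arm holds its last target. There are 200 camera calls.

## Task

Two hexagonal nuts are still caught on the lip inside the small square wire washing basket that stands upturned on the bench. Lift it by its handle, keeping it level so that the nuts stay in until it is over the square aluminium tray, and shake it there, still mouth down, until it gets no lighter and both nuts lie in the tray. Then stand the empty basket, mouth down, back on the bench and let go of it.

Things in the scene. Friction and masses are not known exactly. Their poses are not given: they have to be found in the camera images.
- basket: Wire basket, bright steel, 280 g empty, upturned: 76 x 76 mm, 54 mm high, walls 3 mm and solid to the touch, base on top with an upright handle: 14 mm thick along x, 50 mm long along y, 54 to 98 mm above the mouth. Origin: centre of the mouth, at the bottom; z up to the handle. On its -x side a flat lip 3 mm thick turns in across the mouth, from x = -38 to -8 mm; from -8 to +35 mm it is open.
- nut_a: Dark steel hexagonal nut, 24 mm across flats, 28 over corners, 20 mm high, 56 to 84 g; origin: centre of its underside, z along the bore. It starts standing on the basket's lip at the basket's x = -22, y = +17 mm, held by friction alone (0.5 to 0.7): brisk strokes along the basket's x, above about 7 m/s2, walk it off the lip's edge (more easily with the +x side leaning down).
- nut_b: The same kind of nut, 56 to 84 g, beside nut_a on the lip at the basket's x = -22, y = -17 mm, held in the same way. Origin: centre of its underside, z along the bore.
- tray: Square open tray of bare aluminium fixed to the bench, 170 x 170 mm outside, walls 4 mm thick and 34 mm high, floor top 10 mm above the bench. The origin is the centre of its underside, z up, x and y along its sides.
Mind the look-alikes: they are no part of the job. What is shaped like the basket but green is not meant.

How it is judged:
By the outcome, as a careful person would: the job done as asked, in the order asked, and still so for the second after the job is handed in, with the robot touching nothing.
It also fails if it takes over 58 s, if anything falls off the work surface, if the arm or the gripper's body presses on something with over 40 N, if the wrist force passes 120 N, or if a joint passes its speed limit or range.

## Working session

There is one attempt and no reset: what is moved stays moved. The work goes in short steps, Python scripts to look and compute and a tool call to move; the robot and the scene stay as the last step left them, time stands still between calls to the robot, and variables do not carry over. Pictures are saved under pics/ and viewed, about 8 in all and at most 12, crops included, and the job is handed in when it is done.

Besides the shell and the picture viewer there is one more tool, called as a command line: name --pt "numbers of a row" for each row, then --argument value for the rest. step_arm: Moves the arm, as the interface text tells. Its arguments: {"type":"object","properties":{"rows":{"type":"array","items":{"type":"array","items":{"type":"number"}}},"squeeze":{"type":"number"}},"required":["rows"]}

```bash
mkdir -p pics; python3 - <<'E'
from rig import sense,optics,env
import cv2,numpy as np
s=sense();print(s['t'],s['position'],s['ee_rot'],s['ft_force'],s['gripper_width'],env.hold_point_z)
a=optics.snapshot('scene');b=optics.snapshot('top')
np.savez('v0.npz',**{f'{n}_{k}':v for n,d in(('s',a),('t',b)) for k,v in d.items()})
cv2.imwrite('pics/0s.png',a['color']);cv2.imwrite('pics/0t.png',b['color'])
print(b['world_from_camera'],b['K'],a['world_from_camera'])
E
```

```text
0.0 [0.16139128 0.57715992 0.23041489] [[-9.63014285e-01  2.69449268e-01 -7.60864030e-04]
 [ 2.69450217e-01  9.63012716e-01 -1.75757931e-03]
 [ 2.59143277e-04 -1.89758897e-03 -9.99998166e-01]] [-0.34115245 -0.16340421  0.2904966 ] 0.08579598385966171 0.0187
[[ 0.00162568 -0.99889577  0.04695317  0.45290768]
 [-0.99993853 -0.00110882  0.01103196 -0.02171617]
 [-0.01096771 -0.04696822 -0.99883617  0.88680717]
 [ 0.          0.          0.          1.        ]] [[393.3389148    0.         264.77379091]
 [  0.         393.3389148  193.16944687]
 [  0.           0.           1.        ]] [[ 4.30469928e-01  5.42612781e-01 -7.21295370e-01  1.07231244e+00]
 [ 9.02604891e-01 -2.58581255e-01  3.44151340e-01 -2.86371059e-01]
 [ 2.27454064e-04 -7.99191532e-01 -6.01076404e-01  5.33779121e-01]
 [ 0.00000000e+00  0.00000000e+00  0.00000000e+00  1.00000000e+00]]
```

View pics/0s.png

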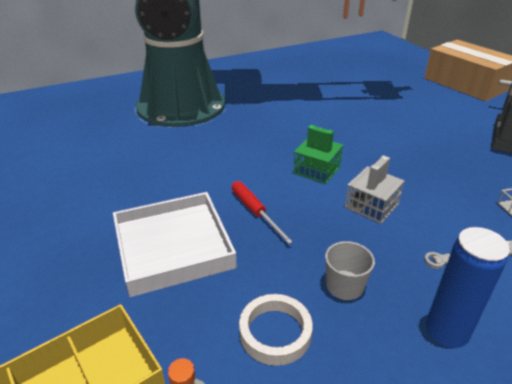

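View pics/0t.png

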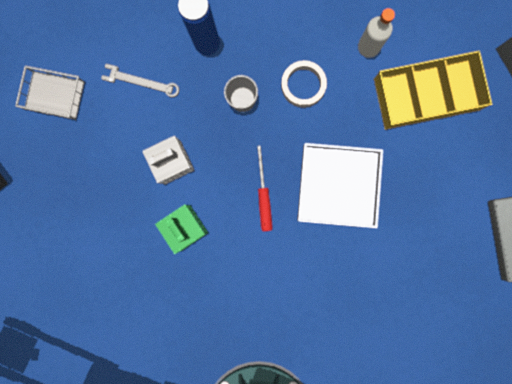

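The scene shows these basket-like things in the top view: a steel upturned one with an upright handle (167,160), a green one (180,229), which is excluded, and a larger wire basket without a handle (50,92). The steel one at (167,160) fits. The tray is the square at (340,185).

```bash
cat > h.py <<'E'
import cv2,numpy as np
def cloud(d,T=None):
    D=d['depth'];K=d['K'];T=d['world_from_camera'] if T is None else T
    v,u=np.mgrid[:D.shape[0],:D.shape[1]]
    P=np.stack([(u-K[0,2])/K[0,0]*D,(v-K[1,2])/K[1,1]*D,D],-1)
    P=P@T[:3,:3].T+T[:3,3];P[D==0]=np.nan;return P
def rect(P,m):
    q=P[m][:,:2].astype(np.float32);(c,s,a)=cv2.minAreaRect(q*1000);return np.round(c,1),np.round(s,1),round(a,1),len(q),np.median(P[m][:,2])
def load(f,p):
    z=np.load(f);return {k[2:]:z[k] for k in z.files if k[0]==p}
E
python3 - <<'E'
from h import *
t=load('v0.npz','t');s=load('v0.npz','s')
P=cloud(t);Z=P[...,2]
def box(u0,u1,v0,v1):
    m=np.zeros(Z.shape,bool);m[v0:v1,u0:u1]=1;return m
b=box(135,200,130,190)
print('handle',rect(P,b&(Z>.085)),'base',rect(P,b&(Z>.045)&(Z<.062)))
g=box(150,210,200,258);print('green handle',rect(P,g&(Z>.085)))
tr=box(290,395,135,235);print('tray',rect(P,tr&(Z>.025)),'floor',rect(P,tr&(Z>.006)&(Z<.014)))
Q=cloud(s);q=np.zeros(Z.shape,bool);q[150:225,340:410]=1
print('handle s',rect(Q,q&(Q[...,2]>.085)),'base s',rect(Q,q&(Q[...,2]>.049)&(Q[...,2]<.06)))
c1=cv2.resize(s['color'][145:225,335:415],(400,400),interpolation=cv2.INTER_CUBIC);c2=cv2.resize(t['color'][130:190,135:195],(400,400),interpolation=cv2.INTER_CUBIC)
cv2.imwrite('pics/c.png',np.hstack([c1,c2]))
E
```

```text
handle (array([564.5, 199.5]), array([14.8, 49.9]), 25.8, 210, np.float64(0.09820534443512074)) base (array([564.8, 200. ]), array([77.2, 76.5]), 25.9, 993, np.float64(0.05468162799156007))
green handle (array([415.9, 168.3]), array([49.9, 15.3]), 33.8, 209, np.float64(0.09795877818441967))
tray (array([ 510.4, -175.5]), array([170.6, 170. ]), 85.1, 731, np.float64(0.033869523117893596)) floor (array([ 510.5, -173.9]), array([167.2, 166.6]), 85.2, 5228, np.float64(0.010296158817687084))
handle s (array([568.5, 196.9]), array([15.4, 53.9]), 26.8, 214, np.float64(0.0961673073411313)) base s (array([568.4, 196.8]), array([78.2, 79. ]), 27.4, 859, np.float64(0.053106668809115964))
```

View pics/c.png

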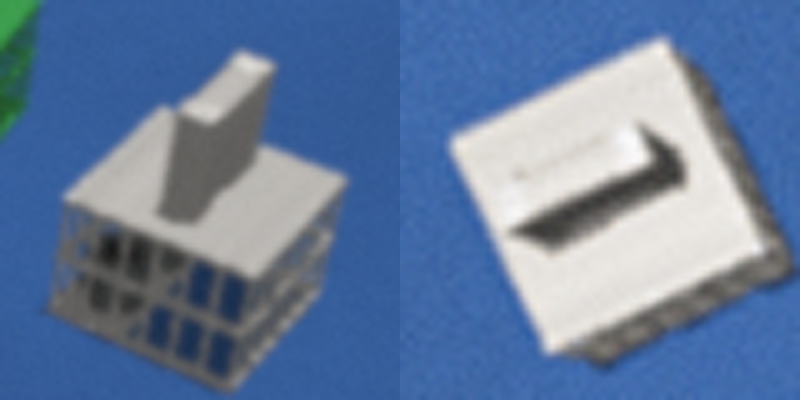

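The crop confirms it: bright steel, upright handle and dark nuts seen through the mesh. They sit on the basket's low-x side, so basket +x points about (cos 26°, sin 26°). The handle is at about (0.566, 0.199) and the tray centre at about (0.510, -0.175). Moving now.

step_arm --pt "0.085 0.03 -0.028 0 -4.8" --pt "0.085 0.03 -0.028 0 -4.8" --pt "0.085 0.03 -0.028 0 -4.8" --pt "0.085 0.03 -0.028 0 -4.8" --pt "0.085 0.03 -0.028 0 -4.8" --pt "0.085 0.03 -0.028 0 -4.8" --pt "0.085 0.03 -0.028 0 -4.8" --pt "0.085 0.03 -0.028 0 -4.8" --pt "0.085 0.03 -0.028 0 -4.8" --pt "0.085 0.03 -0.028 0 -4.8" --squeeze 60

```text
t: 1.1
position: [0.4624, 0.2963, 0.231]
ee_rot: [[-0.441, 0.898, -0.001], [0.898, 0.441, -0.0], [0.0, -0.001, -1.0]]
ft_force: [0.3, 0.2, 0.1]
gripper_width: 0.0849
```

step_arm --pt "0.085 0.03 -0.028 0 0" --pt "0.085 0.03 -0.028 0 0" --pt "0.085 0.025 -0.025 0 0" --pt "0.085 0.019 -0.018 0 0" --pt "0.085 0 0 -0.015 0" --pt "0.085 0 0 -0.015 0" --pt "0.085 0 0 0 0" --pt "0.085 0 0 0 0" --pt "0.085 0 0 0 0" --pt "0.085 0 0 0 0"

```text
t: 2.1
position: [0.5661, 0.1992, 0.2021]
ee_rot: [[-0.445, 0.896, 0.001], [0.896, 0.445, 0.0], [-0.0, 0.001, -1.0]]
ft_force: [0.0, 0.2, -0.1]
gripper_width: 0.0851
```

```bash
python3 - <<'E'
from rig import sense,optics
from h import *
s=sense();d=optics.snapshot('wrist')
R=np.array(s['ee_rot']);T=np.eye(4);T[:3,:3]=R;T[:3,3]=s['position'];T=T@d['T_tool_cam']
P=cloud(d,T);Z=P[...,2]
near=np.hypot(P[...,0]-.566,P[...,1]-.199)<.08
print(s['t'],s['position'],np.degrees(np.arctan2(R[1,1],R[0,1])),s['ft_force'])
print('handle',rect(P,near&(Z>.088)&(Z<.11)),'base',rect(P,near&(Z>.045)&(Z<.062)))
cv2.imwrite('pics/w1.png',d['color'])
E
```

```text
2.1 [0.56606538 0.19915274 0.20213318] 26.39363490100015 [ 0.0124595   0.19469302 -0.09496601]
handle (array([565. , 198.4]), array([13.5, 50.7]), 26.1, 1072, np.float64(0.09750092550279814)) base (array([564.6, 198.3]), array([76.3, 76.7]), 26.0, 5446, np.float64(0.0535992517889137))
```

The wrist camera puts the handle at (0.565, 0.1984), 26.1°. I'll descend and grip.

step_arm --pt "0.085 -0.001 -0.001 -0.02 0" --pt "0.085 0 0 -0.03 0" --pt "0.085 0 0 -0.03 0" --pt "0.085 0 0 -0.02 0" --pt "0.085 0 0 -0.02 0" --pt "0.085 0 0 -0.01 0" --pt "0.085 0 0 -0.008 0" --pt "0.085 0 0 0 0" --pt "0.06 0 0 0 0" --pt "0.04 0 0 0 0"

```text
t: 3.15
position: [0.5654, 0.198, 0.0643]
ee_rot: [[-0.444, 0.896, 0.002], [0.896, 0.444, 0.0], [-0.0, 0.002, -1.0]]
ft_force: [-0.4, 0.9, 0.2]
gripper_width: 0.0586
```

step_arm --pt "0.03 0 0 0 0" --pt "0.022 0 0 0 0" --pt "0.018 0 0 0 0" --pt "0.014 0 0 0 0" --pt "0.008 0 0 0 0" --pt "0.005 0 0 0 0" --pt "0.005 0 0 0 0" --pt "0.005 0 0 0 0" --pt "0.005 0 0 0 0" --pt "0.005 0 0 0 0"

```text
t: 4.15
position: [0.5652, 0.198, 0.0636]
ee_rot: [[-0.444, 0.896, 0.001], [0.896, 0.444, 0.0], [-0.0, 0.001, -1.0]]
ft_force: [1.1, 1.3, 5.1]
gripper_width: 0.0133
```

step_arm --pt "0.005 0 0 0.003 0" --pt "0.005 0 0 0.006 0" --pt "0.005 0 0 0.01 0" --pt "0.005 0 0 0.012 0" --pt "0.005 0 0 0.012 0" --pt "0.005 0 0 0.012 0" --pt "0.005 0 0 0.01 0" --pt "0.005 0 0 0.006 0" --pt "0.005 0 0 0.003 0" --pt "0.005 0 0 0 0" --squeeze 90

```text
t: 5.15
position: [0.5648, 0.1978, 0.1376]
ee_rot: [[-0.444, 0.896, 0.0], [0.896, 0.444, 0.0], [-0.0, 0.0, -1.0]]
ft_force: [-1.1, -0.6, -3.9]
gripper_width: 0.0131
```

step_arm --pt "0.005 0 0 0 0" --pt "0.005 0 0 0 0" --pt "0.005 0 0 0 0" --pt "0.005 0 0 0 0" --pt "0.005 0 0 0 0" --pt "0.005 0 0 0 0" --pt "0.005 0 0 0 0" --pt "0.005 0 0 0 0" --pt "0.005 0 0 0 0" --pt "0.005 0 0 0 0"

```text
t: 6.15
position: [0.5647, 0.1978, 0.1373]
ee_rot: [[-0.444, 0.896, -0.0], [0.896, 0.444, 0.0], [0.0, -0.0, -1.0]]
ft_force: [0.1, -0.3, -3.9]
gripper_width: 0.0129
```

```bash
python3 - <<'E'
from rig import sense,optics
from h import *
s=sense();d=optics.snapshot('scene');print(s['t'],s['position'],s['ft_force'],s['moment'])
P=cloud(d);print('base tilt check')
c=cv2.resize(d['color'][90:250,300:460],(560,560),interpolation=cv2.INTER_CUBIC);cv2.imwrite('pics/lift.png',c)
E
```

```text
6.15 [0.56465161 0.19780521 0.13728314] [ 0.09274608 -0.25009335 -3.92786491] [-0.00355998 -0.01663139 -0.08260303]
base tilt check
```

View pics/lift.png

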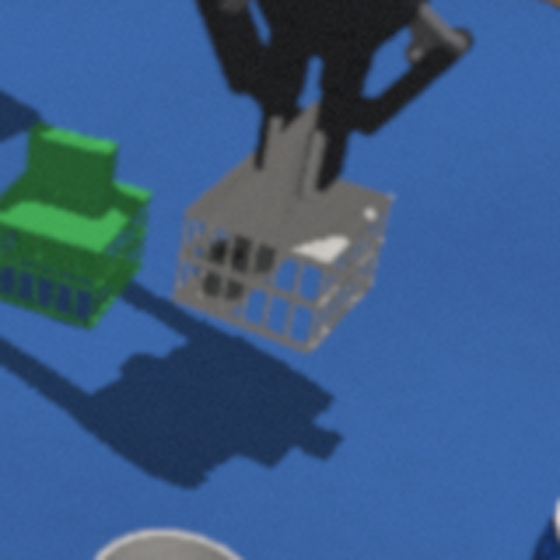

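Force is -3.93 N, so about 400 g: 280 g plus both nuts, and the picture shows both nuts on the lip. Carrying it gently to the tray.

step_arm --pt "0.005 -0.001 -0.009 0 0" --pt "0.005 -0.003 -0.018 0 0" --pt "0.005 -0.004 -0.026 0 0" --pt "0.005 -0.005 -0.033 0 0" --pt "0.005 -0.006 -0.038 0 0" --pt "0.005 -0.006 -0.038 0 0" --pt "0.005 -0.006 -0.038 0 0" --pt "0.005 -0.006 -0.038 0 0" --pt "0.005 -0.006 -0.036 0 0" --pt "0.005 -0.004 -0.03 0 0"

```text
t: 7.2
position: [0.516, -0.1093, 0.1374]
ee_rot: [[-0.443, 0.897, -0.001], [0.897, 0.443, -0.001], [-0.0, -0.001, -1.0]]
ft_force: [1.2, 0.1, -3.2]
gripper_width: 0.0132
```

step_arm --pt "0.005 -0.003 -0.025 0 0" --pt "0.005 -0.002 -0.019 0 0" --pt "0.005 -0.002 -0.013 0 0" --pt "0.005 -0.001 -0.008 0 0" --pt "0.005 0 -0.004 -0.003 0" --pt "0.005 0 0 -0.006 0" --pt "0.005 0 0 -0.008 0" --pt "0.005 0 0 -0.006 0" --pt "0.005 0 0 0 0" --pt "0.005 0 0 0 0"

```text
t: 8.2
position: [0.5095, -0.1746, 0.1139]
ee_rot: [[-0.445, 0.896, -0.001], [0.896, 0.445, 0.0], [0.001, -0.001, -1.0]]
ft_force: [0.3, 0.4, -4.4]
gripper_width: 0.0129
```

step_arm --pt "0.005 0.02 0.01 0 0" --pt "0.005 -0.04 -0.02 0 0" --pt "0.005 0.04 0.02 0 0" --pt "0.005 -0.04 -0.02 0 0" --pt "0.005 0.04 0.02 0 0" --pt "0.005 -0.04 -0.02 0 0" --pt "0.005 0.04 0.02 0 0" --pt "0.005 -0.02 -0.01 0 0" --pt "0.005 0 0 0 0" --pt "0.005 0 0 0 0"

```text
t: 9.2
position: [0.5099, -0.1752, 0.1146]
ee_rot: [[-0.444, 0.896, 0.0], [0.896, 0.444, -0.0], [-0.0, 0.0, -1.0]]
ft_force: [-0.2, -1.0, -3.3]
gripper_width: 0.0126
```

```bash
python3 - <<'E'
from rig import sense,optics
from h import *
s=sense();a=optics.snapshot('scene');b=optics.snapshot('top');print(s['t'],s['position'],s['ft_force'],sense()['ft_force'])
c=cv2.resize(a['color'][140:300,100:260],(400,400),interpolation=cv2.INTER_CUBIC);e=cv2.resize(b['color'][130:240,285:395],(400,400),interpolation=cv2.INTER_CUBIC);cv2.imwrite('pics/sh1.png',np.hstack([c,e]))
E
```

```text
9.2 [ 0.50989147 -0.17518835  0.11459345] [-0.23004733 -0.98730831 -3.26482822] [-0.77597321 -0.44160103 -2.9497982 ]
```

View pics/sh1.png

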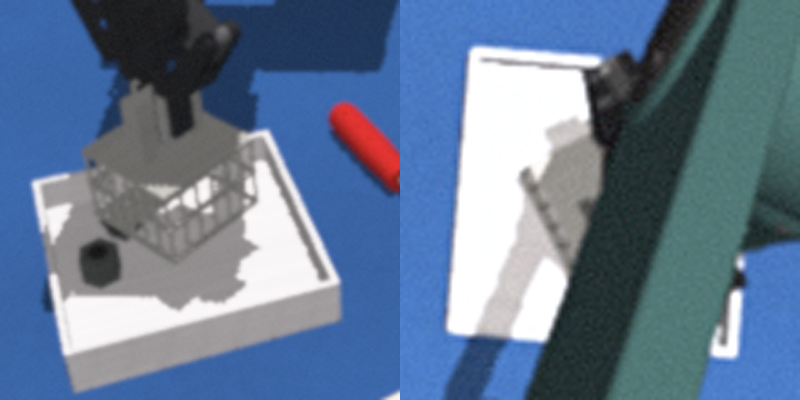

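One nut is in the tray at crop (100,262). There's something dark behind the basket at (115,228), and a dark patch by the tray wall I want to identify. I'll raise the basket gently, weigh it again and look from another side.

step_arm --pt "0.005 0 0 0.005 0" --pt "0.005 0 0 0.015 0" --pt "0.005 0 0 0.025 0" --pt "0.005 0 0 0.025 0" --pt "0.005 0 0 0.015 0" --pt "0.005 0 0 0.005 0" --pt "0.005 0 0 0 0" --pt "0.005 0 0 0 0" --pt "0.005 0 0 0 0" --pt "0.005 0 0 0 0"

```text
t: 10.3
position: [0.5091, -0.1749, 0.2033]
ee_rot: [[-0.444, 0.896, -0.002], [0.896, 0.444, 0.001], [0.002, -0.001, -1.0]]
ft_force: [0.2, 0.3, -2.8]
gripper_width: 0.0126
```

```bash
python3 - <<'E'
from rig import sense,optics
from h import *
F=[sense()['ft_force']]
a=optics.snapshot('scene');F.append(sense()['ft_force']);b=optics.snapshot('top');F.append(sense()['ft_force']);print(np.round(F,2),sense()['t'])
P=cloud(b);print('top dark patch world',np.round(P[205:210,374:383:2],3)[2])
Q=cloud(a);m=(a['color'].max(2)<90);m[:150]=0;m[300:]=0;m[:,:100]=0;m[:,260:]=0
n,l,st,ce=cv2.connectedComponentsWithStats(m.astype(np.uint8))
for i in range(1,n):
    if st[i,4]>30: print(st[i],np.round(np.nanmedian(Q[l==i],0),3))
c=cv2.resize(a['color'][120:300,90:270],(400,400),interpolation=cv2.INTER_CUBIC);e=cv2.resize(b['color'][130:240,285:395],(400,400),interpolation=cv2.INTER_CUBIC);cv2.imwrite('pics/sh2.png',np.hstack([c,e]))
E
```

```text
[[ 0.22  0.28 -2.83]
 [-0.3  -0.13 -2.69]
 [-0.53  0.08 -3.34]] 10.4
top dark patch world [[ 0.456 -0.082  0.661]
 [ 0.456 -0.082  0.662]
 [ 0.456 -0.084  0.663]
 [ 0.456 -0.085  0.662]
 [ 0.456 -0.086  0.662]]
[197 150  32  13  65] [ 0.253 -0.03  -0.001]
[184 177  17  17  98] [ 0.362 -0.09  -0.001]
[136 190  11  16  95] [ 0.354 -0.195 -0.001]
[233 192  25  25  53] [ 0.46  -0.022 -0.001]
[141 219  18  17 202] [ 0.478 -0.207  0.027]
[132 236  16  19 252] [ 0.515 -0.232  0.028]
[115 250   5  13  39] [ 0.499 -0.27  -0.001]
```

View pics/sh2.png

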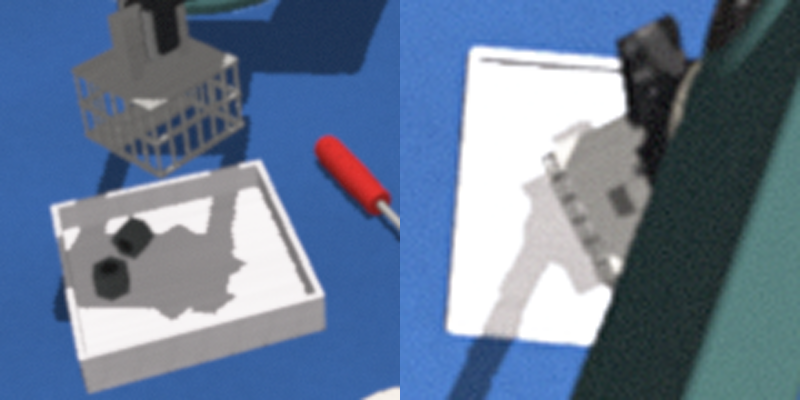

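Both nuts lie in the tray (about (0.478,-0.207) and (0.515,-0.232)). The basket is empty and reads about 2.8 N, its bare weight. Taking it back to its original spot.

step_arm --pt "0.005 0.001 0.009 0 0" --pt "0.005 0.003 0.018 0 0" --pt "0.005 0.004 0.026 0 0" --pt "0.005 0.005 0.033 0 0" --pt "0.005 0.006 0.038 0 0" --pt "0.005 0.006 0.038 0 0" --pt "0.005 0.006 0.038 0 0" --pt "0.005 0.006 0.038 0 0" --pt "0.005 0.006 0.036 0 0" --pt "0.005 0.005 0.03 0 0"

```text
t: 11.4
position: [0.5574, 0.1315, 0.2042]
ee_rot: [[-0.445, 0.896, -0.0], [0.896, 0.445, 0.001], [0.001, 0.0, -1.0]]
ft_force: [0.1, -0.8, -2.8]
gripper_width: 0.0127
```

step_arm --pt "0.005 0.003 0.025 -0.005 0" --pt "0.005 0.002 0.019 -0.015 0" --pt "0.005 0.002 0.013 -0.025 0" --pt "0.005 0.001 0.008 -0.025 0" --pt "0.005 0 0.004 -0.02 0" --pt "0.005 0 0 -0.015 0" --pt "0.005 0 0 -0.01 0" --pt "0.005 0 0 -0.005 0" --pt "0.005 0 0 0 0" --pt "0.005 0 0 0 0"

```text
t: 12.4
position: [0.5662, 0.1979, 0.0849]
ee_rot: [[-0.444, 0.896, 0.001], [0.896, 0.444, 0.0], [-0.0, 0.001, -1.0]]
ft_force: [0.8, 0.7, -1.9]
gripper_width: 0.0127
```

```bash
python3 - <<'E'
from rig import sense,optics
from h import *
s=sense();a=optics.snapshot('scene');print(s['t'],s['position'],s['ft_force'],s['moment'])
cv2.imwrite('pics/b.png',cv2.resize(a['color'][110:230,320:440],(500,500),interpolation=cv2.INTER_CUBIC))
E
```

```text
12.4 [0.56618498 0.19787052 0.08491399] [ 0.75767849  0.67479362 -1.90293495] [-0.00428201 -0.02790128 -0.0087528 ]
```

View pics/b.png

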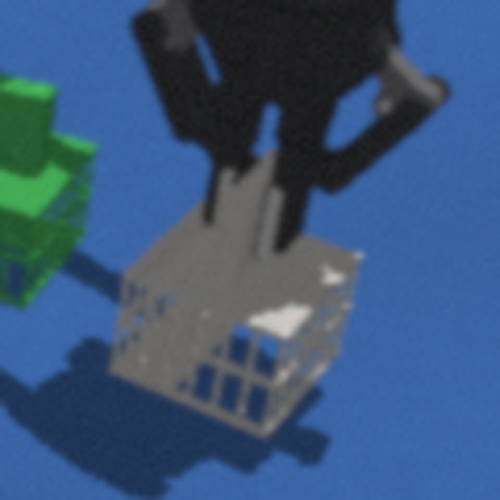

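The basket is empty and level, with its mouth about 20 mm up (TCP 0.085 now, 0.064 at the grasp). I'll lower it in small steps to contact.

step_arm --pt "0.005 0 0 -0.004 0" --pt "0.005 0 0 -0.004 0" --pt "0.005 0 0 -0.003 0" --pt "0.005 0 0 -0.003 0" --pt "0.005 0 0 -0.002 0" --pt "0.005 0 0 -0.001 0" --pt "0.005 0 0 -0.001 0" --pt "0.005 0 0 -0.001 0" --pt "0.005 0 0 0 0" --pt "0.005 0 0 0 0" --squeeze 40

```text
t: 13.45
position: [0.5657, 0.1978, 0.0653]
ee_rot: [[-0.444, 0.896, -0.0], [0.896, 0.444, -0.0], [-0.0, -0.0, -1.0]]
ft_force: [-0.2, -0.1, -2.8]
gripper_width: 0.0132
```

step_arm --pt "0.005 0 0 -0.001 0" --pt "0.005 0 0 0 0" --pt "0.005 0 0 -0.0005 0" --pt "0.005 0 0 0 0" --pt "0.005 0 0 0 0" --pt "0.005 0 0 0 0" --pt "0.005 0 0 0 0" --pt "0.005 0 0 0 0" --pt "0.005 0 0 0 0" --pt "0.005 0 0 0 0"

```text
t: 14.45
position: [0.5656, 0.1978, 0.0637]
ee_rot: [[-0.444, 0.896, -0.0], [0.896, 0.444, -0.0], [0.0, -0.0, -1.0]]
ft_force: [0.4, -0.1, -1.9]
gripper_width: 0.0131
```

step_arm --pt "0.005 0 0 -0.0005 0" --pt "0.005 0 0 -0.0005 0" --pt "0.005 0 0 0 0" --pt "0.015 0 0 0 0" --pt "0.018 0 0 0 0" --pt "0.025 0 0 0 0" --pt "0.035 0 0 0 0" --pt "0.05 0 0 0 0" --pt "0.07 0 0 0 0" --pt "0.085 0 0 0 0"

```text
t: 15.45
position: [0.5656, 0.1978, 0.0627]
ee_rot: [[-0.444, 0.896, -0.0], [0.896, 0.444, -0.0], [0.0, -0.0, -1.0]]
ft_force: [-0.8, -0.3, 0.2]
gripper_width: 0.0769
```

step_arm --pt "0.085 0 0 0 0" --pt "0.085 0 0 0 0" --pt "0.085 0 0 0.005 0" --pt "0.085 0 0 0.015 0" --pt "0.085 0 0 0.03 0" --pt "0.085 0 0 0.03 0" --pt "0.085 0 0 0.03 0" --pt "0.085 0 0 0.03 0" --pt "0.085 0 0 0.02 0" --pt "0.085 0 0 0.01 0"

```text
t: 16.45
position: [0.5667, 0.198, 0.2355]
ee_rot: [[-0.444, 0.896, 0.004], [0.896, 0.444, 0.001], [-0.001, 0.004, -1.0]]
ft_force: [0.1, 0.1, -0.3]
gripper_width: 0.085
```

```bash
python3 - <<'E'
from rig import sense,optics
from h import *
s=sense();a=optics.snapshot('scene');print(s['t'],s['position'],s['ft_force'],s['gripper_width'])
Q=cloud(a);q=np.zeros(Q.shape[:2],bool);q[150:225,340:410]=1
print('handle s',rect(Q,q&(Q[...,2]>.085)&(Q[...,2]<.105)),'base s',rect(Q,q&(Q[...,2]>.049)&(Q[...,2]<.06)))
cv2.imwrite('pics/end.png',a['color'])
E
```

```text
16.45 [0.56671082 0.19804067 0.23550906] [ 0.05745124  0.07750959 -0.31633635] 0.08499734657901556
handle s (array([568.6, 197. ]), array([14.9, 55.6]), 26.4, 217, np.float64(0.09632891880733269)) base s (array([567.8, 197. ]), array([77. , 78.7]), 26.1, 859, np.float64(0.05314425334515133))
```

View pics/end.png

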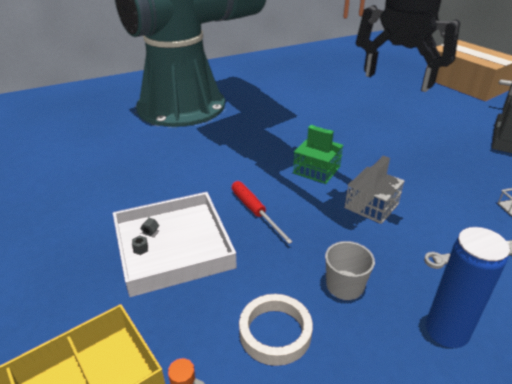

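The basket stands upright at (375,190), level and free of the gripper. Both nuts are in the tray, at pixels (140,244) and (150,227). Handing in.

```bash
python3 -c "
from rig import order
print(order.close_job())"
```

```text
the job is handed in; nothing more can be done
None
```

The job is done and handed in at about 16.5 s. I lifted the steel basket by its handle, carried it level to the tray, shook it mouth down, and stood it back in its starting place on the bench.

- **Nuts:** both lie in the tray, seen in the last two scene pictures. The nuts stayed in at the lift: it weighed about 3.9 N with both nuts visible on the lip.
- **Basket weight:** after the shake it read about 2.8 N, which matches the empty 280 g. Single readings scattered between 2.7 and 3.3 N, and I gave one burst of strokes and no second one to confirm the weight had stopped falling. The pictures showed the basket empty.
- **Basket at rest:** it stands mouth down with its base at 53 mm and its handle top at 96 mm, the same as before within 1 mm. The gripper is open, about 0.14 m above the handle.
- **Disagreement:** the scene camera read the basket's position about 4 mm off from the top and wrist cameras. I used the wrist reading for the grasp.

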